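# Lock the filter panel of the studio dust extractor

## Task

Press the raised access panel of the dust extractor down until it is fully shut, then set a fingertip in the slot of its quarter-turn fastener and turn it clockwise (seen from above) all the way to its stop, so that the panel is locked. Work with the fingertips only: do not lift the panel further open, and leave the jar, the mug and the wooden paddle where they are.

Things in the scene. Friction and masses are not known exactly. Their poses are not given: they have to be found in the camera images.
- extractor: bench dust extractor: fixed grey steel box, 300 (x) by 340 (y) by 110 mm high. Origin: centre of its underside, on the bench; z up; its -x side faces roughly to the robot. The panel on its top is hinged along its y at x = +120, z = 110 mm. With the panel shut, the panel's upper face is at z = 114 mm and the fastener's axis is vertical at x = -25, y = 0
- panel (a joint): angle of the aluminium access panel (200 mm from hinge to free edge, 280 mm wide, 4 mm thick), rad: 0 = fully shut, flat on the box; grows as its free edge, on the extractor's -x side, rises; ends at 0.7. Starts 0.2 to 0.5 open. The stiff hinge keeps it where it is left; 2 to 6 N down near the free edge shuts it
- press_spot (a point): free flat spot on the panel's upper face, good to press on: 175 mm from the hinge line, 100 mm to the +y side of the panel's middle. Moves with the panel; with the panel shut it is at x = -55, y = +100, z = 114 mm in the extractor's frame
- fastener (a joint): turn of the fastener, rad: 0 = unlocked (slot parallel to the hinge), 1.571 = locked, at its stop (slot at right angles to the hinge); grows clockwise from above. Starts at 0 to 0.25, stays where it is left; friction 0.12 N m. Its tongue swings under the box's rim: unless the panel is fully shut it jams past about 0.5; once locked, the panel cannot open
- slot (a point): middle of the slot, on the fastener's axis, level with its top, 20 mm above the panel's face. A black disc, 102 mm across, in a fixed collar (120 mm, 20 mm high), has a slot right across: 40 mm wide, 16 deep, slippery sides, along this point's y; z points out. Shut fingertips go in 28 mm from the axis and are led clockwise round it; with the play they go up to 0.5 rad further than the disc
- jar: loose lidded jar, 64 mm across, 85 mm high, on the bench beside the extractor's +y side; leave alone. Origin: centre of its underside
- mug: loose white mug, 76 mm across, 85 mm high, on the bench beside the extractor's -y side; leave alone. Origin: centre of its underside
- paddle: loose flat wooden paddle, about 195 by 45 by 10 mm, on the bench between the jar and the extractor; leave alone. Origin: on its underside near its middle, x along its length

How it is judged:
On the way, in this order (a step that is already met when the one before it is completed fails the run):
1. the panel is pressed shut (within 0.02 rad) with the fastener still unlocked (below 0.5 rad) (value of joint panel below 0.02 rad and value of joint fastener below 0.5 rad), for 0.2 s.
2. a fingertip, at least about 5 mm deep in the slot, has turned the fastener past 0.6 rad, the panel shut (value of joint panel below 0.02 rad and value of joint fastener above 0.6 rad and z of the grasp point in the frame of slot below 0.014 m and horizontal distance between the grasp point and slot below 0.11 m and contact force between the fingers and extractor above 0.2 N).
At the end, for the whole second after the job is handed in: panel shut within 0.02 rad, fastener turned to its stop (1.45 rad or more) and at rest; jar, mug and paddle within 20 mm of where they stood and upright (value of joint panel below 0.02 rad and value of joint fastener above 1.45 rad and velocity of joint fastener between -0.05 and 0.05 rad/s and distance of each of jar, mug, paddle from where it was at the start of the episode below 0.02 m and angle between each of jar, mug, paddle's own z axis and vertical below 0.2 rad); the robot touches nothing.
It fails at once if the panel is lifted further open (beyond 0.6 rad) (value of joint panel above 0.6 rad).
It fails at once if the jar, mug or paddle is lifted, carried or pushed more than 20 mm (distance of any of jar, mug, paddle from where it was at the start of the episode above 0.02 m).
It also fails if it takes over 51 s, if anything falls off the work surface, if the arm or the gripper's body presses on something with over 40 N, if the wrist force passes 120 N, or if a joint passes its speed limit or range.

## Robot

A 6-joint arm with a two-finger parallel gripper is mounted at the origin on the work surface. World frame = base frame: x ahead of the robot, y to its left, z up, the work surface at z = 0. Lengths are in m, angles in rad, forces in N, time in s.
With the tool pointing down it reaches from about 0.25 to 0.725 m from the base axis. Payload 9.7 kg.
Tool frame: the origin (TCP) lies at the very end of the fingers, on their centre line; the grasp point (between the pads) lies 19 mm behind it; z points along the fingers, y is the line along which they close (so a half turn about z gives the same grasp; the last joint's range is limited). The gripper opens to 85 mm and grips with 20 to 120 N. Pads are 22 mm wide; open, the fingers measure 114 mm over their backs; the gripper's body (76 mm by 85 mm) begins 54 mm behind the grasp point. The pads swing forward as they close: fully open they stand 13 mm farther back than shut.
Start: joints at [-1.21, 0.087, 0.176, 1.66, 0, 1.571], TCP at [0.194, -0.515, 0.195] pointing down, gripper open.
Joint ranges: [-3.13, 3.13], [-0.85, 1.81], [-1.15, 1.24], [-2.2, 2.28], [-1.44, 1.52], [-3.14, 3.14]. Speed limits (rad/s): [2.22, 2.22, 2.57, 3.14, 3.14, 3.14].

## Interface

Orientations are given as [roll, pitch, yaw] about the fixed x, y, z axes, in that order (R = Rz(yaw) Ry(pitch) Rx(roll)).
In Python, from bench import env gives the robot as it stands.
- The arm moves only by the tool play_rows, never from a script. Its argument "plan" is a list of rows, each a list of 6 numbers: the shift along the tool's x, y, z in cm, then the turn, a rotation vector about the tool's x, y, z in rad. In form: [[x, y, z, ax, ay, az], ...]. A call has 1 to 5 rows; each row is the pose to reach, as a shift and turn from the pose commanded when the call began, along the tool's axes at that moment; what a row does not reach only later rows make up. A row lasts 1/8 s, in which the tool goes at most 62.5 mm and 10.7 degrees, less where a joint would pass 70% of its speed; a pose out of reach is approached as far as the arm can. A call with a gripper value outside its range is refused whole. "fingers" is the finger opening in cm, from 0 to 8.54, set as the call begins (left out, the last holds). The fingers move at their own pace and stop on an object; "grip_force" is the grip in N (left out, the last holds). Time passes only in rows, so rows that repeat a pose let the fingers close. It gives the time, the measured TCP pose, the force, the opening and the grip force at its end, in the units of the state.
- env.get_state(): the state, without advancing time (a new reading comes with each control period).
- env.get_image(name): name is "scene" or "top" or "wrist"; returns (picture, depth): 400x640x3 uint8, red, green, blue; 400x640 float32, m along the optical axis (not along the pixel's ray), 0 where there is no reading.
- env.calibration(name): a dict with "fovy" (degrees; the focal length in pixels is half the picture's height over the tangent of half this angle, whatever the lens; pixels are square), "cx", "cy" (the principal point, pixels), "rvec" (rotation vector, rad) and "tvec" (3), from world to camera coordinates, as OpenCV has them. Camera axes: x right, y down, z forward; pixel columns grow to the right and rows downward; lengths in m; the calibration is good to about 2 mm. A picture is of the moment at which its call begins: read the wrist's pose just before it. calibration takes no time and is no camera call; for the wrist camera it gives the pose at the moment of the call.
- env.job_done(): hands the job in; it is judged then, once.
The state is a dict: "time": time; "joints": joint angles; "qvel": joint speeds; "joint_efforts": joint torques, N m; "position": TCP position; "tcp_rot": TCP orientation; "ft_force": force on the tool from outside, world axes, zero at the start; "ft_torque": the same for the moment, N m; "opening": finger opening in m; "gripper_force": force on a finger pad.
Only numpy, scipy, OpenCV 4.12 (cv2) and the standard library are available. Lean on these libraries where they do the work, as an engineer would, in place of code of your own. Each camera call takes 0.05 s, during which the arm holds its last target. There are 200 camera calls.

## Working session

There is one attempt and no reset: what is moved stays moved. The work goes in short steps, Python scripts to look and compute and a tool call to move; the robot and the scene stay as the last step left them, time stands still between calls to the robot, and variables do not carry over. Pictures are saved under pics/ and viewed, at most 10 in all, crops included, and the job is handed in when it is done.

Besides the shell and the picture viewer there is one more tool, called as name([rows], argument=value, ...), one row to a line, values as JSON. play_rows: Moves the arm, as the interface text tells. Its arguments: {"type":"object","properties":{"plan":{"type":"array","items":{"type":"array","items":{"type":"number"}}},"fingers":{"type":"number"},"grip_force":{"type":"number"}},"required":["plan"]}

```bash
mkdir -p pics; cat > h.py <<'E'
import numpy as np, cv2
from scipy.spatial.transform import Rotation as R
from bench import env
def shot(n,f):
    c=env.calibration(n); p,d=env.get_image(n)
    cv2.imwrite(f'pics/{f}.png',p[:,:,::-1]); np.savez(f'pics/{f}.npz',p=p,d=d,**{k:np.array(v) for k,v in c.items()})
def cloud(f):
    z=np.load(f'pics/{f}.npz'); d=z['d']; fl=200/np.tan(np.radians(float(z['fovy']))/2)
    v,u=np.mgrid[0:400,0:640]
    P=np.stack([(u-z['cx'])/fl*d,(v-z['cy'])/fl*d,d],-1)
    Rm=cv2.Rodrigues(z['rvec'].astype(float))[0]
    W=(P-z['tvec'].ravel())@Rm; W[d==0]=np.nan
    return W
E
python3 - <<'E'
from h import *
print(env.get_state())
shot('scene','s0');shot('top','t0')
a=env.calibration('top');print(a)
E
```

```text
{'time': 0.0, 'joints': array([-1.20998666e+00,  8.74795786e-02,  1.75123776e-01,  1.65978010e+00,
        2.08435622e-05,  1.57081324e+00]), 'qvel': array([-9.85619365e-04, -4.81878262e-05, -2.94059002e-04, -1.37295044e-03,
        2.02778079e-04, -5.44097916e-04]), 'joint_efforts': array([-2.25265967e-04, -5.20381773e+01,  4.64811873e+01,  1.60020887e-02,
        4.16513842e-05,  3.33622729e-06]), 'position': array([ 0.19407792, -0.51432973,  0.19426705]), 'tcp_rot': array([-3.14025308e+00, -2.08208850e-05,  3.60792727e-01]), 'ft_force': array([-0.36345252, -0.66666106, -0.53041937]), 'ft_torque': array([-0.02209053, -0.04305535, -0.03989872]), 'gripper_force': 0.0, 'opening': 0.085456842557675}
{'fovy': 43.46397280376711, 'cx': 318.7410645742596, 'cy': 202.99255085377138, 'rvec': array([ 2.11782783, -2.16556887,  0.1648203 ]), 'tvec': array([0.06774428, 0.63555394, 1.34253843])}
```

View pics/s0.png

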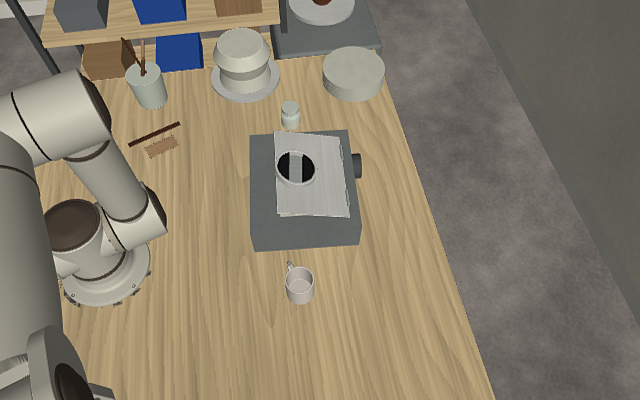

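View pics/t0.png

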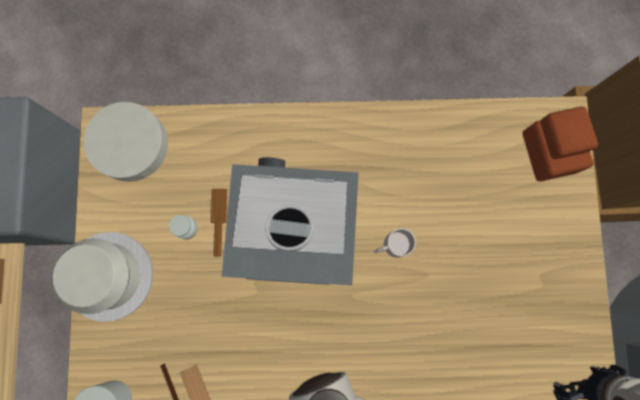

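The scene picture shows the box at (305,190) with the panel raised. In the top view (up = +x, left = +y) the box corners are at (233,165), (358,172), (352,284) and (222,277), and the disc is at (290,228). The paddle is at (218,222), the jar at (183,227) and the mug at (400,243).

```bash
cat > m.py <<'E'
from h import *
W=cloud('t0')
for u,v in [(290,228),(300,210),(245,250),(345,250),(240,265),(345,275),(228,220)]: print((u,v),W[v,u].round(3))
S=W[150:300,205:375]; S=S.reshape(-1,3); S=S[np.isfinite(S[:,2])]
B=S[(S[:,2]>.098)&(S[:,2]<.3)]
# keep box (exclude robot/lever)
for zr in [(.098,.3),(.098,.122)]:
    b=B[(B[:,2]>zr[0])&(B[:,2]<zr[1])].astype(np.float32)
    r=cv2.minAreaRect(b[:,:2]);print(len(b),r, np.median(b[:,2]))
P=np.concatenate([W[240:250,238:262].reshape(-1,3),W[185:250,250:262].reshape(-1,3),W[185:245,325:342].reshape(-1,3)])
A=np.c_[P[:,:2],np.ones(len(P))]
k=np.linalg.lstsq(A,P[:,2],rcond=None)[0]; print('plane',k,'res',np.std(A@k-P[:,2]),'ang',np.arctan(np.hypot(*k[:2])),'dir',np.arctan2(-k[1],-k[0]))
E
python3 m.py
```

```text
(290, 228) [0.558 0.128 0.151]
(300, 210) [0.604 0.102 0.153]
(245, 250) [0.507 0.249 0.111]
(345, 250) [ 0.502 -0.012  0.11 ]
(240, 265) [0.469 0.262 0.113]
(345, 275) [ 0.437 -0.01   0.11 ]
(228, 220) [0.587 0.293 0.112]Traceback (most recent call last):
  File "m.py", line 9, in <module>
    r=cv2.minAreaRect(b[:,:2]);print(len(b),r, np.median(b[:,2]))
cv2.error: OpenCV(4.12.0) /io/opencv/modules/imgproc/src/convhull.cpp:143: error: (-215:Assertion failed) total >= 0 && (depth == CV_32F || depth == CV_32S) in function 'convexHull'
```

```bash
sed -i 's/b\[:,:2\]/np.ascontiguousarray(b[:,:2])/; s/W\[240:250,238:262\]/W[236:244,243:262]/; s/185:250,/185:244,/; s/185:245,/185:244,/' m.py; cat >> m.py <<'E'
print(np.c_[range(180,260,5),W[180:260:5,252],W[180:260:5,335]].round(3))
# expected box-corner from edge lines
E
python3 m.py
```

```text
(290, 228) [0.558 0.128 0.151]
(300, 210) [0.604 0.102 0.153]
(245, 250) [0.507 0.249 0.111]
(345, 250) [ 0.502 -0.012  0.11 ]
(240, 265) [0.469 0.262 0.113]
(345, 275) [ 0.437 -0.01   0.11 ]
(228, 220) [0.587 0.293 0.112]
14570 ((0.5825269222259521, 0.12926962971687317), (0.34107401967048645, 0.3118705749511719), 84.96105194091797) 0.117722385
7981 ((0.5825269222259521, 0.12926962971687317), (0.34107401967048645, 0.3118705749511719), 84.96105194091797) 0.11043591
 ** On entry to DLASCL parameter number  4 had an illegal value
 ** On entry to DLASCL parameter number  4 had an illegal valueTraceback (most recent call last):
  File "m.py", line 12, in <module>
    k=np.linalg.lstsq(A,P[:,2],rcond=None)[0]; print('plane',k,'res',np.std(A@k-P[:,2]),'ang',np.arctan(np.hypot(*k[:2])),'dir',np.arctan2(-k[1],-k[0]))
      ~~~~~~~~~~~~~~~^^^^^^^^^^^^^^^^^^^^^
    x, resids, rank, s = _umath_linalg.lstsq(a, b, rcond,
                         ~~~~~~~~~~~~~~~~~~~^^^^^^^^^^^^^
                                             signature=signature)
                                             ^^^^^^^^^^^^^^^^^^^^
    raise LinAlgError("SVD did not converge in Linear Least Squares")
numpy.linalg.LinAlgError: SVD did not converge in Linear Least Squares
```

```bash
sed -i 's/^A=np/P=P[np.isfinite(P[:,2])];A=np/; s/^S=W.*300/S=W[166:300/' m.py; cat >> m.py <<'E'
from numpy import *
yaw=radians(-5.04); ex=array([cos(yaw),sin(yaw)]);ey=array([-sin(yaw),cos(yaw)])
c=array([.5825,.1293])
q=(S[:,:2]-c); X=q@ex;Y=q@ey; m=(S[:,2]>.1)&(S[:,2]<.118)
for lo,hi in [(-.16,-.1),(-.1,-.03),(-.03,.03),(.03,.1),(.1,.16)]:
    s=m&(Y>lo)&(Y<hi); print('y',lo,X[s].min().round(4),X[s].max().round(4))
for lo,hi in [(-.14,-.1),(-.1,-.03),(-.03,.03),(.03,.1),(.1,.14)]:
    s=m&(X>lo)&(X<hi); print('x',lo,Y[s].min().round(4),Y[s].max().round(4))
E
python3 m.py|tail -n +8
```

```text
14525 ((0.5768783092498779, 0.12976768612861633), (0.34107401967048645, 0.30052945017814636), 84.96105194091797) 0.117850795
7936 ((0.5768783092498779, 0.12976768612861633), (0.34107401967048645, 0.30052945017814636), 84.96105194091797) 0.110441044
plane [-0.24440239  0.02253318  0.28162825] res 0.002496068883022256 ang 0.2406813126068964 dir -0.09193714515583724
[[1.80e+02 6.92e-01 2.30e-01 1.16e-01 6.89e-01 9.00e-03 1.10e-01]
 [1.85e+02 6.78e-01 2.29e-01 1.21e-01 6.74e-01 9.00e-03 1.14e-01]
 [1.90e+02 6.63e-01 2.28e-01 1.26e-01 6.59e-01 1.00e-02 1.26e-01]
 [1.95e+02 6.50e-01 2.28e-01 1.29e-01 6.45e-01 1.10e-02 1.27e-01]
 [2.00e+02 6.36e-01 2.28e-01 1.30e-01 6.32e-01 1.10e-02 1.28e-01]
 [2.05e+02 6.21e-01 2.27e-01 1.40e-01 6.18e-01 1.10e-02 1.28e-01]
 [2.10e+02 6.09e-01 2.27e-01 1.37e-01 6.04e-01 1.20e-02 1.35e-01]
 [2.15e+02 5.96e-01 2.27e-01 1.37e-01 5.90e-01 1.30e-02 1.42e-01]
 [2.20e+02 5.81e-01 2.26e-01 1.48e-01 5.78e-01 1.30e-02 1.37e-01]
 [2.25e+02 5.69e-01 2.26e-01 1.47e-01 5.64e-01 1.30e-02 1.44e-01]
 [2.30e+02 5.55e-01 2.25e-01 1.50e-01 5.51e-01 1.40e-02 1.48e-01]
 [2.35e+02 5.42e-01 2.25e-01 1.56e-01 5.38e-01 1.40e-02 1.49e-01]
 [2.40e+02 5.29e-01 2.24e-01 1.60e-01 5.25e-01 1.50e-02 1.54e-01]
 [2.45e+02      nan      nan      nan 5.12e-01 1.50e-02 1.59e-01]
 [2.50e+02 5.07e-01 2.31e-01 1.08e-01 4.99e-01 1.60e-02 1.61e-01]
 [2.55e+02 4.94e-01 2.32e-01 1.03e-01 4.89e-01 1.40e-02 1.10e-01]]
y -0.16 -0.1559 0.1444
y -0.1 -0.1559 0.1444
y -0.03 -0.1559 0.1446
y 0.03 -0.1559 0.1446
y 0.1 -0.1559 0.1419
x -0.14 -0.1702 0.1697
x -0.1 -0.1703 0.1694
x -0.03 -0.1706 0.17
x 0.03 -0.1705 0.1705
x 0.1 -0.1701 0.1696
```

play_rows([
  [0,0,-5.5,0,0,0],
  [4.3,-4.3,-6,0,0,0],
  [8.6,-8.6,-6,0,0,0],
  [12.9,-12.9,-6,0,0,0],
  [17.2,-17.2,-6,0,0,0],
], fingers=0, grip_force=40)

```text
time: 0.72
position: [0.2947, -0.2912, 0.2547]
tcp_rot: [-3.141, -0.0, 0.36]
ft_force: [-0.2, -0.1, 0.5]
opening: -0.0
gripper_force: 0.0
```

```bash
python3 -c "
from h import *
print(env.get_state())"
```

```text
{'time': 0.725, 'joints': array([-7.79575631e-01, -2.01357332e-01,  1.91276824e-02,  1.79142910e+00,
        1.42212118e-04,  2.00188001e+00]), 'qvel': array([ 1.04783952, -0.45199972, -0.38694234,  0.0616853 ,  0.00306672,
        1.03775504]), 'joint_efforts': array([-10.33059329, -30.4897964 ,  46.56307697,   0.45726774,
        -0.17839723,  -1.82043985]), 'position': array([ 0.29465656, -0.29118085,  0.25470146]), 'tcp_rot': array([-3.14139899e+00, -6.74588690e-05,  3.60136998e-01]), 'ft_force': array([-0.23173086, -0.1184771 ,  0.48905091]), 'ft_torque': array([-0.02215895, -0.0713293 ,  0.00373563]), 'gripper_force': 0.0, 'opening': -1.562400945020729e-05}
```

play_rows([
  [4.3,-4.3,0,0,0,-0.18],
  [8.6,-8.6,0,0,0,-0.36],
  [12.9,-12.9,0,0,0,-0.54],
  [17.2,-17.2,0,0,0,-0.72],
  [21.5,-21.5,0,0,0,-0.9],
])

```text
time: 1.35
position: [0.42, -0.0138, 0.2549]
tcp_rot: [3.141, 0.0, 1.267]
ft_force: [1.8, -0.1, -0.1]
opening: 0.0
gripper_force: 0.0
```

```bash
cat > to.py <<'E'
import sys
from h import *
s=env.get_state(); Rt=R.from_euler('xyz',s['tcp_rot'])
t=np.array([float(x) for x in sys.argv[1:4]]); yaw=float(sys.argv[4])
print(s['time'],s['position'],s['tcp_rot'],s['ft_force'],s['joints'][5])
print('cm',(Rt.inv().apply(t-s['position'])*100).round(2),'turn',(Rt.inv()*R.from_euler('xyz',[np.pi,0,yaw])).as_rotvec().round(3))
E
python3 to.py .532 .234 .20 1.483
```

```text
1.35 [ 0.4199749  -0.01384899  0.25490538] [3.14131431e+00 2.31401779e-05 1.26689054e+00] [ 1.75731706 -0.14082737 -0.10065369] 1.8418122988148087
cm [27.    3.27  5.49] turn [ 0.     0.    -0.216]
```

play_rows([
  [6,0.7,0,0,0,-0.11],
  [12,1.4,0,0,0,-0.216],
  [18,2.1,1,0,0,-0.216],
  [24,2.9,2,0,0,-0.216],
  [26,3.2,3,0,0,-0.216],
])

```text
time: 1.98
position: [0.5298, 0.2247, 0.223]
tcp_rot: [-3.14, 0.001, 1.479]
ft_force: [-0.3, -0.4, 0.3]
opening: -0.0002
gripper_force: 0.0
```

play_rows([
  [0,0,0,0,0,0],
  [0,0,0,0,0,0],
])

```text
time: 2.22
position: [0.5291, 0.2209, 0.2255]
tcp_rot: [3.141, 0.0, 1.476]
ft_force: [-0.4, -0.1, -1.2]
opening: 0.0
gripper_force: 0.0
```

```bash
python3 to.py .531 .234 .157 1.483
```

```text
2.225 [0.52912564 0.22093377 0.22552418] [3.14142726e+00 1.48776384e-04 1.47607064e+00] [-0.42040607 -0.06970515 -1.19737256] 2.0611784841495
cm [1.32 0.06 6.85] turn [ 0.     0.    -0.007]
```

play_rows([
  [1.3,0.1,4,0,0,0],
  [1.3,0.1,6,0,0,0],
  [1.3,0.1,7.5,0,0,0],
  [1.3,0.1,9,0,0,0],
  [1.3,0.1,10,0,0,0],
])

```text
time: 2.85
position: [0.5317, 0.2344, 0.1248]
tcp_rot: [3.141, -0.0, 1.476]
ft_force: [-0.3, -0.3, -0.5]
opening: -0.0004
gripper_force: 0.0
```

play_rows([
  [0,0,0.6,0,0,0],
  [0,0,1.2,0,0,0],
  [0,0,1.3,0,0,0],
  [0,0,1.3,0,0,0],
])

```text
time: 3.35
position: [0.5317, 0.2349, 0.1121]
tcp_rot: [3.141, -0.0, 1.477]
ft_force: [-0.0, -0.2, -0.6]
opening: -0.0001
gripper_force: 0.0
```

```bash
python3 - <<'E'
from h import *
shot('scene','s1');i=cv2.imread('pics/s1.png')[90:270,200:420];cv2.imwrite('pics/s1c.png',cv2.resize(i,None,fx=3,fy=3))
W=cloud('s1')
print(env.get_state()['ft_force'])
for u,v in [(290,205),(330,205),(330,170),(290,190)]: print(W[v,u])
E
```

```text
[-0.00341621  0.35507559 -0.6386083 ]
[0.52914714 0.02217345 0.14354063]
[0.63729154 0.01620254 0.123542  ]
[0.65965854 0.13514283 0.11719355]
[0.53596523 0.07201186 0.13947578]
```

View pics/s1c.png

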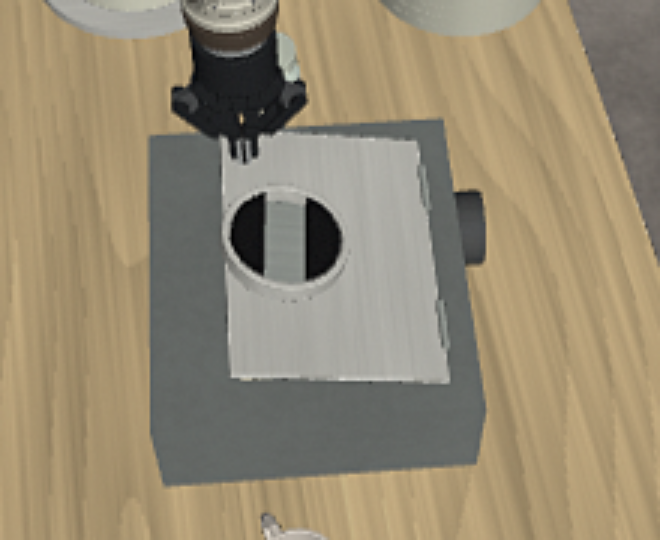

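The crop shows the fingertips at (243,150), over the panel's +y corner just inside its free edge. I'll check with depth whether the panel has come down.

```bash
python3 - <<'E'
from h import *
shot('top','t1')
c=np.array([.5769,.1298]);y=-.088;ex=np.array([np.cos(y),np.sin(y)]);ey=np.array([-np.sin(y),np.cos(y)])
for f in ['s0','s1','t0','t1']:
    W=cloud(f).reshape(-1,3);W=W[np.isfinite(W[:,2])];q=W[:,:2]-c;X=q@ex;Y=q@ey
    o=[]
    for xl in [-.14,-.12,-.1]+[-.06,-.03,0,.03,.06,.09]:
        m=(X>xl)&(X<xl+.015)&(Y>-.13)&(Y<-.075)&(W[:,2]>.09)&(W[:,2]<.25)
        o.append(np.median(W[m,2]).round(4) if m.any() else None)
    print(f,o)
    m=(abs(X+.055)<.05)&(abs(Y-.1)<.06)&(W[:,2]>.1)&(W[:,2]<.26)
    if f[1]=='1':
        for zl in np.arange(.10,.2,.01):
            k=m&(W[:,2]>zl)&(W[:,2]<zl+.01); print(zl.round(2),k.sum(),X[k].mean().round(3),Y[k].mean().round(3))
E
```

```text
s0 [np.float64(0.1092), np.float64(0.109), np.float64(0.1089), np.float64(0.156), np.float64(0.1483), np.float64(0.1406), np.float64(0.1335), np.float64(0.1269), np.float64(0.1189)]
s1 [np.float64(0.1089), np.float64(0.1096), np.float64(0.1095), np.float64(0.1457), np.float64(0.1401), np.float64(0.1342), np.float64(0.1288), np.float64(0.1228), np.float64(0.1172)]
0.1 198 -0.092 0.101
0.11 90 -0.09 0.096
0.12 0 nan nan
0.13 99 -0.017 0.103
0.14 276 -0.042 0.084
0.15 85 -0.049 0.072
0.16 49 -0.043 0.065
0.17 19 -0.053 0.092
0.18 23 -0.053 0.093
0.19 57 -0.054 0.093
t0 [np.float64(0.1099), np.float64(0.1095), np.float64(0.1097), np.float64(0.1561), np.float64(0.1484), np.float64(0.1416), np.float64(0.1342), np.float64(0.1274), np.float64(0.1199)]
t1 [np.float64(0.1101), np.float64(0.1096), np.float64(0.11), np.float64(0.1463), np.float64(0.1408), np.float64(0.1354), np.float64(0.1296), np.float64(0.1239), np.float64(0.1191)]
0.1 57 -0.089 0.054
0.11 66 -0.09 0.053
0.12 0 nan nan
0.13 71 -0.015 0.076
0.14 256 -0.039 0.063
0.15 61 -0.052 0.055
0.16 59 -0.038 0.049
0.17 1 -0.059 0.04
0.18 0 nan nan
0.19 0 nan nan<stdin>:14: RuntimeWarning: Mean of empty slice.
  ret = ret.dtype.type(ret / rcount)
```

View pics/t1.png

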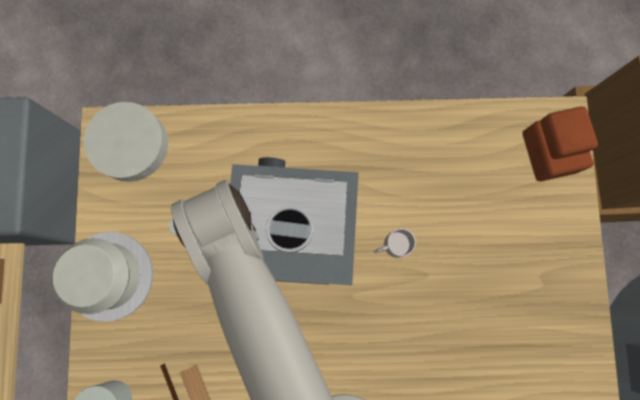

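```bash
python3 - <<'E'
from h import *
W=cloud('s1')
for v in range(126,148,2): print(v,' '.join('(%.3f %.3f %.3f)'%tuple(W[v,u]) for u in range(272,292,3)))
shot('wrist','w1')
i=cv2.imread('pics/s1.png')[95:155,245:320];cv2.imwrite('pics/s1d.png',np.hstack([cv2.resize(i,(500,400),interpolation=2)]))
E
```

```text
126 (0.512 0.230 0.227) (0.520 0.217 0.241) (0.528 0.225 0.230) (0.536 0.224 0.230) (0.544 0.214 0.240) (0.553 0.222 0.229) (0.563 0.241 0.206)
128 (0.512 0.243 0.204) (0.519 0.219 0.231) (0.528 0.223 0.225) (0.536 0.225 0.221) (0.544 0.217 0.229) (0.553 0.237 0.203) (0.562 0.234 0.205)
130 (0.511 0.238 0.201) (0.519 0.218 0.224) (0.527 0.218 0.222) (0.536 0.237 0.198) (0.543 0.217 0.220) (0.552 0.228 0.206) (0.560 0.222 0.211)
132 (0.510 0.229 0.204) (0.518 0.223 0.210) (0.526 0.216 0.216) (0.535 0.233 0.194) (0.543 0.222 0.206) (0.552 0.225 0.201) (0.559 0.216 0.210)
134 (0.509 0.223 0.202) (0.518 0.227 0.196) (0.526 0.225 0.197) (0.535 0.227 0.193) (0.543 0.223 0.196) (0.551 0.228 0.188) (0.559 0.220 0.197)
136 (0.511 0.295 0.107) (0.518 0.259 0.149) (0.525 0.222 0.192) (0.534 0.226 0.185) (0.542 0.219 0.192) (0.553 0.260 0.141) (0.562 0.260 0.139)
138 (0.510 0.283 0.112) (0.518 0.252 0.148) (0.525 0.230 0.174) (0.533 0.221 0.183) (0.542 0.226 0.175) (0.552 0.250 0.143) (0.561 0.248 0.145)
140 (0.509 0.283 0.103) (0.517 0.244 0.149) (0.525 0.227 0.168) (0.533 0.225 0.169) (nan nan nan) (0.552 0.246 0.140) (0.560 0.241 0.144)
142 (0.508 0.267 0.113) (0.516 0.235 0.151) (0.524 0.227 0.159) (0.532 0.226 0.159) (0.541 0.228 0.155) (0.550 0.237 0.141) (0.559 0.233 0.145)
144 (0.507 0.264 0.107) (0.515 0.232 0.145) (0.523 0.228 0.149) (0.532 0.224 0.152) (0.541 0.227 0.146) (0.549 0.228 0.144) (0.558 0.231 0.139)
146 (0.506 0.257 0.107) (0.514 0.223 0.148) (0.522 0.218 0.153) (0.531 0.223 0.145) (0.540 0.223 0.143) (0.548 0.222 0.143) (0.557 0.219 0.144)
```

View pics/w1.png

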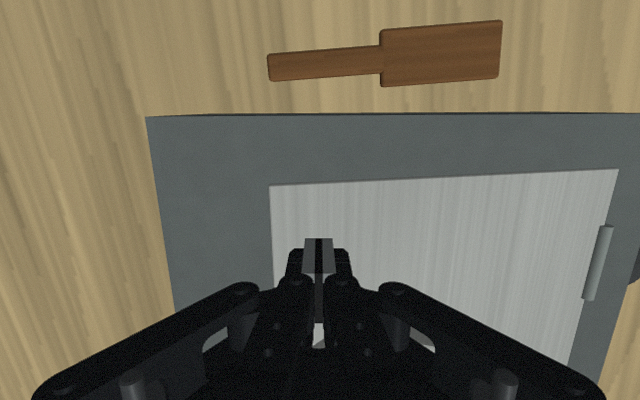

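View pics/s1d.png

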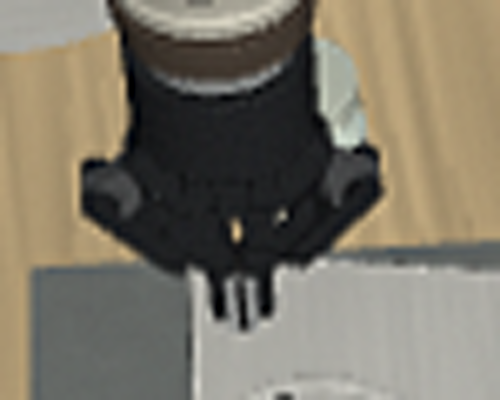

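The wrist view shows the closed tip at (318,240) lying on the panel. Depth puts the tip at about z = 0.147 while the TCP reads 0.112. The panel has only come down from 0.245 to 0.19, so contact came about 35 mm later than the reading implied. I'll press another 10 mm and see how the panel follows.

play_rows([
  [0,0,0.5,0,0,0],
  [0,0,1,0,0,0],
  [0,0,1,0,0,0],
])

```text
time: 3.88
position: [0.5314, 0.2347, 0.1013]
tcp_rot: [-3.141, 0.0, 1.477]
ft_force: [-0.3, 0.0, -0.1]
opening: -0.0001
gripper_force: 0.0
```

```bash
cat > pan.py <<'E'
from h import *
import sys
f=sys.argv[1]; shot('scene',f)
c=np.array([.5769,.1298]);y=-.088;ex=np.array([np.cos(y),np.sin(y)]);ey=np.array([-np.sin(y),np.cos(y)])
W=cloud(f).reshape(-1,3);W=W[np.isfinite(W[:,2])];q=W[:,:2]-c;X=q@ex;Y=q@ey
m=(X>-.07)&(X<.1)&(Y>-.13)&(Y<-.075)&(W[:,2]>.09)&(W[:,2]<.25)
k=np.polyfit(X[m],W[m,2],1);print('angle',-np.arctan(k[0]),'z at -.055',np.polyval(k,-.055),'hinge z',np.polyval(k,.12))
s=env.get_state();print(s['time'],s['position'],s['tcp_rot'],s['ft_force'])
E
python3 pan.py s2
```

```text
angle 0.12292038425201221 z at -.055 0.13529276324195635 hinge z 0.11367269726458433
3.925 [0.53145349 0.2346762  0.10153895] [-3.14104735e+00  4.34541174e-04  1.47676212e+00] [ 0.93884933 -0.18344314 -0.17702683]
```

The panel follows, so the real fingertip sits about 34 mm above the TCP reading, and x and y agree. I'll use that offset from here on.

play_rows([
  [0,0,0.5,0,0,0],
  [0,0,1,0,0,0],
  [0,0,1.5,0,0,0],
  [0,0,1.9,0,0,0],
  [0,0,1.9,0,0,0],
])

```text
time: 4.55
position: [0.5315, 0.2347, 0.0825]
tcp_rot: [-3.141, 0.0, 1.477]
ft_force: [-1.2, 0.4, 0.5]
opening: -0.0001
gripper_force: 0.0
```

play_rows([
  [0,0,0.2,0,0,0],
  [0,0,0.2,0,0,0],
])

```text
time: 4.8
position: [0.5317, 0.2348, 0.0809]
tcp_rot: [3.142, 0.0, 1.477]
ft_force: [-0.3, -0.5, 0.7]
opening: -0.0001
gripper_force: 0.0
```

```bash
python3 pan.py s3
```

```text
angle 0.01654788177087997 z at -.055 0.11590279352863282 hinge z 0.11300664986125433
4.85 [0.53167432 0.23480382 0.08100297] [3.14150280e+00 1.63473121e-06 1.47677832e+00] [0.11209135 0.6768919  0.7317835 ]
```

Nearly shut. I'll press in small steps until the force rises.

play_rows([
  [0,0,0.15,0,0,0],
  [0,0,0.3,0,0,0],
  [0,0,0.3,0,0,0],
])

```text
time: 5.22
position: [0.5316, 0.2348, 0.0778]
tcp_rot: [-3.142, 0.0, 1.477]
ft_force: [-0.4, 0.2, -0.3]
opening: 0.0
gripper_force: 0.0
```

play_rows([
  [0,0,0.1,0,0,0],
  [0,0,0.2,0,0,0],
  [0,0,0.2,0,0,0],
])

```text
time: 5.6
position: [0.5318, 0.2349, 0.0777]
tcp_rot: [3.14, -0.001, 1.477]
ft_force: [-4.0, -1.6, 11.8]
opening: 0.0001
gripper_force: 5.9
```

```bash
python3 pan.py s4
```

```text
angle -0.0018094187403557818 z at -.055 0.11292736215908838 hinge z 0.11324401078421953
5.65 [0.53177392 0.23484278 0.0777252 ] [ 3.14022914e+00 -7.36702559e-04  1.47677826e+00] [-5.01583722 -1.82162241 11.0385019 ]
```

Panel shut, with 11 N on the tip. Next I'll raise it, hover over the slot's +y end and measure the slot's angle.

play_rows([
  [0,0,-2.5,0,0,0],
  [0,0,-5.5,0,0,0],
  [0,0,-5.5,0,0,0],
])

```text
time: 6.02
position: [0.5327, 0.2352, 0.1334]
tcp_rot: [3.138, -0.002, 1.477]
ft_force: [0.6, -0.2, 0.0]
opening: -0.0002
gripper_force: 0.0
```

```bash
python3 pan.py s5; python3 to.py .5545 .1599 .13 1.483; python3 - <<'E'
import cv2
i=cv2.imread('pics/s5.png')[135:205,260:335];cv2.imwrite('pics/s5c.png',cv2.resize(i,None,fx=8,fy=8,interpolation=2))
E
```

```text
angle -0.0021893029612964155 z at -.055 0.11301004199540166 hinge z 0.11339317062574662
6.075 [0.53216831 0.23502473 0.13169549] [ 3.14007500e+00 -8.35679443e-04  1.47678230e+00] [-0.96416061  0.80220553 -1.9455459 ]
6.075 [0.53216831 0.23502473 0.13169549] [ 3.14007500e+00 -8.35679443e-04  1.47678230e+00] [-0.96416061  0.80220553 -1.9455459 ] 2.0806940165133465
cm [-7.27  2.93  0.17] turn [ 0.002 -0.001 -0.006]
```

View pics/s5c.png

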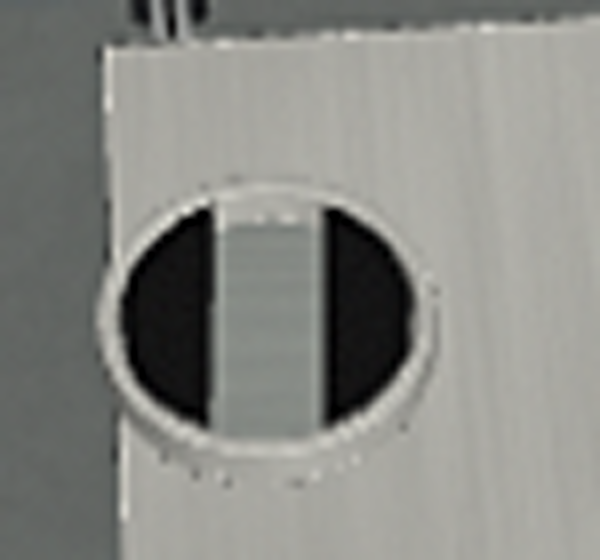

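The crop shows the slot edges at (213,208)–(210,425) and (325,208)–(325,425). I'll project them onto z = 0.134.

```bash
python3 - <<'E'
from h import *
c=env.calibration('scene');fl=200/np.tan(np.radians(c['fovy'])/2);Rm=cv2.Rodrigues(c['rvec'])[0];C=-Rm.T@c['tvec']
y=-.088;ex=np.array([np.cos(y),np.sin(y)]);ey=np.array([-np.sin(y),np.cos(y)])
for a,b in [(213,208),(210,425),(325,208),(325,425),(120,310),(413,310)]:
    u=260+a/8-.5+.06;v=135+b/8-.5+.06
    r=Rm.T@np.array([(u-c['cx'])/fl,(v-c['cy'])/fl,1]);p=C+r*(.134-C[2])/r[2]
    q=p[:2]-[.552,.132];print(p.round(4),'local',(q@ex).round(4),(q@ey).round(4))
E
```

```text
[0.5394 0.1766 0.134 ] local -0.0165 0.0433
[0.5259 0.085  0.134 ] local -0.0219 -0.0491
[0.5789 0.17   0.134 ] local 0.0234 0.0402
[0.565  0.0784 0.134 ] local 0.0176 -0.0522
[0.5012 0.138  0.134 ] local -0.0511 0.0015
[0.6027 0.121  0.134 ] local 0.0515 -0.0065
```

play_rows([
  [-3.7,1.5,0,0,0,0],
  [-7.4,3.1,0,0,0,0],
  [-7.4,3.1,0,0,0,0],
  [-7.4,3.1,0,0,0,0],
])

```text
time: 6.58
position: [0.5551, 0.1582, 0.13]
tcp_rot: [-3.14, 0.0, 1.476]
ft_force: [0.1, -0.2, 0.3]
opening: -0.0002
gripper_force: 0.0
```

```bash
python3 to.py .5565 .1577 .086 1.483
```

```text
6.575 [0.55514076 0.15824974 0.13000469] [-3.14022595e+00  2.75371161e-04  1.47630071e+00] [ 0.06901197 -0.19695362  0.25630557] 1.9428550543084473
cm [-0.04  0.15  4.4 ] turn [-0.001  0.    -0.007]
```

play_rows([
  [0,0.1,1.5,0,0,0],
  [0,0.1,3,0,0,0],
  [0,0.1,3.5,0,0,0],
  [0,0.1,3.5,0,0,0],
])

```text
time: 7.08
position: [0.5561, 0.1583, 0.0953]
tcp_rot: [-3.141, 0.0, 1.477]
ft_force: [-0.2, 0.2, -0.0]
opening: -0.0001
gripper_force: 0.0
```

play_rows([
  [0,0,0.4,0,0,0],
  [0,0,0.9,0,0,0],
  [0,0,0.9,0,0,0],
])

```text
time: 7.45
position: [0.5564, 0.1581, 0.0866]
tcp_rot: [-3.141, 0.0, 1.477]
ft_force: [0.1, 0.3, 0.3]
opening: 0.0002
gripper_force: 0.0
```

play_rows([
  [-0.05,0.39,0,0,0,0],
  [-0.22,0.92,0,0,0,0],
  [-0.48,1.41,0,0,0,0],
  [-0.84,1.84,0,0,0,0],
  [-0.84,1.84,0,0,0,0],
])

```text
time: 8.07
position: [0.5734, 0.1479, 0.0868]
tcp_rot: [-3.139, -0.0, 1.477]
ft_force: [-4.9, 1.0, 0.9]
opening: -0.0001
gripper_force: 2.4
```

```bash
python3 pan.py s6; python3 - <<'E'
import cv2
i=cv2.imread('pics/s6.png')[115:205,250:350];cv2.imwrite('pics/s6c.png',cv2.resize(i,None,fx=6,fy=6,interpolation=2))
E
```

```text
angle 0.00010349889935274088 z at -.055 0.1132215539459122 hinge z 0.1132034416384608
8.125 [0.57345512 0.14801399 0.08685966] [-3.13961020e+00 -1.87246306e-04  1.47677860e+00] [-5.62154524  1.4871688   0.11529416]
```

View pics/s6c.png

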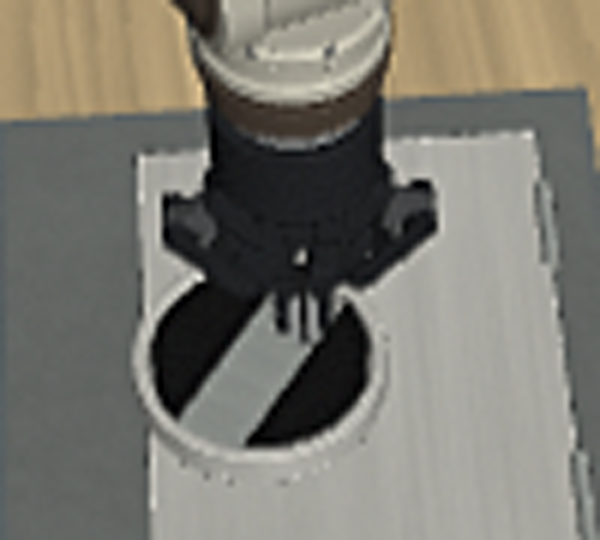

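The crop shows the tip in the slot at (310,325), with the disc turned to about 0.65 and the panel still shut. I'll carry on round.

play_rows([
  [-0.44,0.35,0,0,0,0],
  [-0.94,0.6,0,0,0,0],
  [-1.48,0.75,0,0,0,0],
  [-2.03,0.79,0,0,0,0],
  [-2.03,0.79,0,0,0,0],
])

```text
time: 8.75
position: [0.5797, 0.1275, 0.0867]
tcp_rot: [-3.14, -0.001, 1.477]
ft_force: [-3.0, 3.1, -1.6]
opening: 0.0002
gripper_force: 1.9
```

play_rows([
  [-0.4,-0.04,0,0,0,0],
  [-0.4,-0.04,0,0,0,0],
])

```text
time: 9.0
position: [0.5791, 0.1236, 0.0868]
tcp_rot: [-3.141, -0.001, 1.477]
ft_force: [-0.9, 3.6, -0.7]
opening: -0.0002
gripper_force: 2.0
```

play_rows([
  [-0.15,-0.04,0,0,0,0],
  [-0.3,-0.08,0,0,0,0],
  [-0.3,-0.08,0,0,0,0],
])

```text
time: 9.38
position: [0.5781, 0.1207, 0.0869]
tcp_rot: [-3.141, -0.001, 1.477]
ft_force: [-2.2, 4.7, -1.3]
opening: -0.0002
gripper_force: 2.2
```

play_rows([
  [-0.15,-0.05,0,0,0,0],
  [-0.3,-0.1,0,0,0,0],
  [-0.3,-0.1,0,0,0,0],
])

```text
time: 9.75
position: [0.577, 0.1183, 0.0869]
tcp_rot: [-3.141, -0.002, 1.477]
ft_force: [-2.2, 7.3, -2.0]
opening: 0.0005
gripper_force: 3.4
```

```bash
python3 pan.py s7; python3 - <<'E'
import cv2
i=cv2.imread('pics/s7.png')[115:205,250:350];cv2.imwrite('pics/s7c.png',cv2.resize(i,None,fx=6,fy=6,interpolation=2))
E
```

```text
angle -0.0030810098233189547 z at -.055 0.11293402634094313 hinge z 0.11347320476609726
9.8 [0.57691613 0.11833564 0.08692434] [-3.14115585e+00 -1.82483121e-03  1.47749429e+00] [-0.81284854  7.01621544 -0.72412167]
```

View pics/s7c.png

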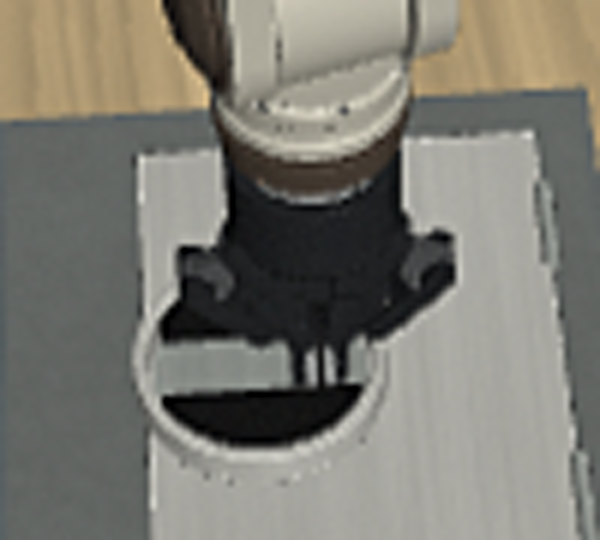

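The slot now lies nearly across (edge from (165,397) to (365,387)) and the force is rising. I'll push a little more to make sure it has reached the stop.

play_rows([
  [-0.15,-0.05,0,0,0,0],
  [-0.3,-0.1,0,0,0,0],
  [-0.3,-0.1,0,0,0,0],
])

```text
time: 10.18
position: [0.5768, 0.1182, 0.0871]
tcp_rot: [3.14, -0.007, 1.479]
ft_force: [4.5, 21.0, -5.2]
opening: -0.0
gripper_force: 10.4
```

play_rows([
  [-0.15,-0.05,0,0,0,0],
  [-0.3,-0.1,0,0,0,0],
  [-0.3,-0.1,0,0,0,0],
])

```text
time: 10.55
position: [0.5767, 0.1181, 0.0872]
tcp_rot: [3.138, -0.012, 1.481]
ft_force: [10.3, 34.6, -9.3]
opening: 0.0001
gripper_force: 17.4
```

The fingertip has stopped moving and the force has climbed to 35 N, so this is the stop. I'll back off sideways about 9 mm commanded (about 3 mm actual), then rise straight up.

play_rows([
  [0.5,0.1,0,0,0,0],
  [0.9,0.2,0,0,0,0],
  [0.9,0.2,0,0,0,0],
])

```text
time: 10.92
position: [0.5774, 0.12, 0.0871]
tcp_rot: [3.141, 0.001, 1.477]
ft_force: [-0.5, 0.6, 0.3]
opening: -0.0001
gripper_force: 0.0
```

play_rows([
  [0,0,-2,0,0,0],
  [0,0,-6,0,0,0],
  [0,0,-12,0,0,0],
  [0,0,-14,0,0,0],
  [0,0,-14,0,0,0],
])

```text
time: 11.55
position: [0.578, 0.1199, 0.2287]
tcp_rot: [3.138, -0.001, 1.476]
ft_force: [0.4, 0.6, -1.1]
opening: -0.0001
gripper_force: 0.0
```

```bash
python3 pan.py s8; python3 - <<'E'
import cv2
i=cv2.imread('pics/s8.png')[75:315,230:390];cv2.imwrite('pics/s8c.png',cv2.resize(i,None,fx=2.5,fy=2.5,interpolation=2))
E
```

```text
angle 0.0012502558651365017 z at -.055 0.1132552259155915 hinge z 0.11303643102519027
11.6 [0.57751073 0.11990441 0.22685625] [3.14092269e+00 1.10894428e-04 1.47622669e+00] [ 0.02704057  0.39408125 -0.56587902]
```

View pics/s8c.png

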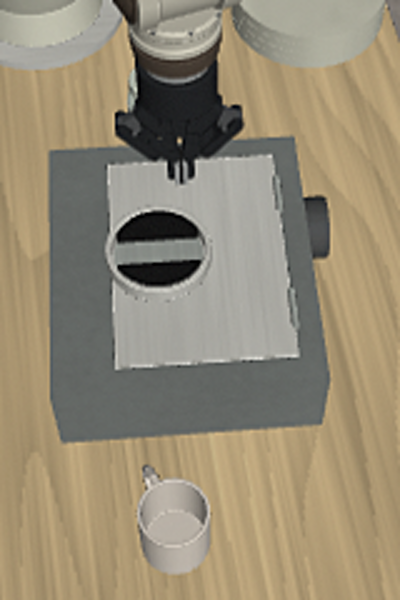

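The final crop shows the slot at (158,250), square to the hinge. The panel is flat and the tool clear.

```bash
python3 -c "
from bench import env
print(env.job_done())"
```

```text
the job is handed in; nothing more can be done
None
```

I pressed the panel shut, turned the fastener clockwise to its stop, lifted the gripper clear and handed the job in at about 11.6 s; no verdict came back. The gripper stayed well clear of the jar, mug and paddle, though I didn't re-measure where they stand. The fingertip turned out to be about 35 mm above the reported TCP, so I corrected for that.

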